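Clamp a specimen mount in the vise with its ratchet lever

ROBOT

A 6-joint arm with a two-finger parallel gripper is mounted at the origin on a cart in front of the work surface, level with it; the furniture and walls round the work are solid. World frame = base frame: x ahead of the robot, y to its left, z up, the work surface at z = 0. Lengths are in mm, angles in rad, forces in N, time in s.
With the tool pointing down it reaches from about 350 to 875 mm from the base axis. Payload 4.2 kg.
Tool frame: the origin (TCP) lies on the centre line of the jaws, within the pads' length; the fingertips stand 14 mm ahead of it and the grasp point (between the pads) lies 5 mm behind it; z points along the fingers, y is the line along which they close (so a half turn about z gives the same grasp; the last joint's range is limited). The gripper opens to 87 mm and grips with 3 to 60 N. Pads are 19 mm wide; open, the fingers measure 117 mm over their backs; the gripper's body (75 mm by 190 mm) begins 51 mm behind the grasp point.
Start: joints at [-1.014, 0.385, 0.008, 0, -1.194, -0.259], TCP at [183.402, -597.464, 236.55] pointing down, gripper open.
Joint ranges: [-3.14, 3.14], [-1.21, 2.06], [-1.07, 1.41], [-3.16, 2.05], [-2.99, -0.16], [-3.1, 3.1]. Speed limits (rad/s): [2.79, 2.79, 3.14, 3.14, 3.14, 3.14].

INTERFACE

Orientations are given as a unit quaternion [w, x, y, z].
In Python, from bench import sensors, eyes, job, nets gives the robot as it stands. The module is installed in compiled form; this text tells all that it offers.
- The arm moves only by the tool send_rows, never from a script. Its argument "plan" is a list of rows, each a list of 2 entries, a list of its own where there are three numbers: the shift along the world's x, y, z in m, then the turn, a rotation vector about the world's x, y, z in rad. A call has 1 to 10 rows; each row shifts and turns the commanded pose from where the row before left it; what a row does not reach is not made up. A row lasts 1/8 s, in which the tool goes at most 62.5 mm and 10.7 degrees, less where a joint would pass 70% of its speed; a pose out of reach is approached as far as the arm can. A call with a gripper value outside its range is refused whole. "grip" is the finger opening in m, from 0 to 0.087, set as the call begins (left out, the last holds). The fingers move at their own pace and stop on an object; the grip force is fixed at half the most. Time passes only in rows, so rows that do not move let the fingers close. It gives the time, the measured TCP pose, the force, the opening and the grip force at its end, in the units of the state.
- sensors.observe(): the state, without advancing time (a new reading comes with each control period).
- eyes.capture(name): name is "side" or "top"; returns a dict with "image" (384x512x3 uint8, blue, green, red), "z_map" (384x512 float32, mm along the optical axis (not along the pixel's ray), 0 where there is no reading), "K" (3x3 intrinsics, pixels), "R" (3x3) and "t" (3): a world point X has camera coordinates R X + t. Camera axes: x right, y down, z forward; pixel columns grow to the right and rows downward; lengths in mm; the calibration is good to about 2 mm. A picture is of the moment at which its call begins.
- job.close_job(): hands the job in; it is judged then, once.
Trained networks look in a picture, given as the dict that the camera call returned (one of the last four; its "shot" number tells which), for a name from the list of things; names that differ only in an ending like _2 or _b are one class to them, and where a whole thing is asked for, a point or a joint stands for the part that bears it (a point fixed in the world has none). Each returns a list of dicts, best first, with "conf" (0 to 1); they miss things now and then, are a little off and sometimes report something else, mostly with a low value. They report only what shows in the picture. A call takes as long as a camera call. They do not tell look-alikes from the thing itself.
- nets.look_for(thing, picture): "box" ([left, top, right, bottom] in pixels, round what is visible of it).
- nets.regions_of(thing, picture): "pixels" (384x512 bool, what is visible of it) and "box" ([left, top, right, bottom] in pixels, round what is visible of it).
The state is a dict: "time": time; "joint_positions": joint angles; "qvel": joint speeds; "joint_torque": joint torques, N m; "tool_pos": TCP position; "tcp_rot": TCP orientation; "force": force on the tool from outside, world axes, zero at the start; "wrist_torque": the same for the moment, N m; "finger_gap": finger opening in mm; "grasp_force": force on a finger pad.
Only numpy, scipy, OpenCV 4.12 (cv2) and the standard library are available. Lean on these libraries where they do the work, as an engineer would, in place of code of your own. Each camera call takes 0.05 s, during which the arm holds its last target. There are 200 camera calls.

TASK

Stand the small specimen mount (the narrowest and tallest of the three round ones) upright on the bed of the little bench vise, between the jaws, polished face up. Then close the vise on it with the serrated lever: swing the lever clockwise as far as it goes, lift it off its serrations, swing it back, let it drop in again and pull once more, until the mount is pressed home in the V jaw and held firmly, with about 40 N at the jaw; a jaw force above 90 N chips it. Leave the lever down in its serrations, let go, and leave the other two mounts where they are.

Things in the scene. Friction and masses are not known exactly. Their poses are not given: they have to be found in the camera images.
- section_4: the mount to clamp: resin cylinder 25 mm in diameter and 20 mm tall (narrower and taller than the other two), about 30 g, standing upright on the bench. Origin: centre of its underside, z up along its axis
- section_5: another mount, 30 mm in diameter and 14 mm tall, to be left alone (a move over 15 mm is a fault). Origin: centre of its underside
- section_6: another mount, 30 mm in diameter and 17 mm tall, to be left alone (a move over 15 mm is a fault). Origin: centre of its underside
- vise: aluminium bench vise, fixed, foot 80 (x) by 200 mm (y). Origin: centre of its underside; +y runs from the lever end to the fixed V jaw. Bed 46 mm wide, 25 mm above the bench; jaws rise 16 to 18 mm over it; V and pad are at most 28 mm wide (x), so fingers closing along the vise's x straddle a mount freely. Lever housing with hub: up to 82 mm high, ends 70 mm from the seat
- seat (a point): point on the bed, 25 mm above the bench, under the axis of a 25 mm mount that is pressed home in the fixed V jaw; axes as the vise's. The V opens to -y. Set the mount down up to 9 mm short of it (towards -y, best 3 to 5 mm); the moving jaw pushes it home
- jaw_pad: rubber pad of the moving jaw, 22 mm wide, 14 mm high. Origin: foot of its face that meets the mount; axes as the vise's. Moves along +y to close; starts with its face 22.5 to 24.5 mm on the -y side of the seat: 10 to 12 mm (1.3 to 1.5 rad of shaft) from gripping a seated mount, more than one full swing of the lever. Sprung: 20 N per mm behind its face
- lever_axis (a point): point on the vertical axis of shaft and lever, 60 mm above the bench, 100 mm on the -y side of the seat; axes as the vise's
- shaft: shaft with a serrated steel collar under the lever's hub; origin on its axis, 48 mm above the bench. Clockwise closes the jaw, 8 mm per rad. Self-locking: stays where it is left. 16 serrations, 0.39 rad pitch, about 0.06 rad play, 5.8 mm deep. Its drag at the handle is about 8 N along the arc; each 10 N at the jaw adds about 0.95 N, so 40 N is felt as 4 N more than running free
- handle_mid (a point): middle of the lever's upright, freely revolving round handle: 17 mm in diameter, 39 mm tall, 21 mm flare at the top; this point is 18 mm above its lower end and 102 mm above the bench when the lever is down; 85 mm from the lever axis. Fingers that only cage it (27 mm apart, so it can drop) must turn with the lever or it slips out past 0.5 rad
- lever (a joint): swing of the lever about its vertical axis, rad: 0 when it points along the vise's -y, growing clockwise seen from above (towards the vise's -x), which closes the vise. Stops at -0.65 and 0.65; starts between about -0.3 and 0.3. Swung back while down in the serrations it reopens the vise
- lever_lift (a joint): height of the lever over its lowest position, m, 0 to 0.010. It swings freely above 6 mm and drives the shaft when down (under 1.5 mm). A spring and its weight push it down with about 6 N, 8 N at the top. On the tips of the serrations it rests 2 to 6 mm up and drops in when swung on by up to one pitch, if the fingers leave it free to sink or press it down
Things that resemble listed ones, but are neither listed nor needed, are in the scene too. Leave any blue or pink look-alike of the section_4 alone.

How it is judged (in metres and radians):
On the way, in this order (a step that is already met when the one before it is completed fails the run):
1. the small mount stands on the bed between the open jaws (z of section_4 in the frame of seat between -0.003 and 0.003 m and angle between section_4's own z axis and vertical below 0.12 rad and x of section_4 in the frame of seat between -0.008 and 0.008 m and y of section_4 in the frame of seat between -0.012 and 0.003 m and contact force between jaw_pad and section_4 below 2 N), for 0.2 s.
2. the lever, down in its serrations, has closed the jaw by some millimetres (z of section_4 in the frame of seat between -0.003 and 0.003 m and angle between section_4's own z axis and vertical below 0.12 rad and y of jaw_pad in the frame of seat above -0.0205 m and value of joint lever_lift below 0.0015 m), for 0.1 s.
3. the lever is lifted off its serrations and swung back (z of section_4 in the frame of seat between -0.003 and 0.003 m and angle between section_4's own z axis and vertical below 0.12 rad and value of joint lever_lift above 0.0058 m and value of joint lever below 0.2 rad), for 0.1 s.
At the end, for the whole second after the job is handed in: the small mount stands upright on the bed (within 3 mm), pressed home in the V jaw (within 3 mm of the seat), held by the jaw pad with 20 to 75 N, and the lever is at rest, down in its serrations (within 1.5 mm) (z of section_4 in the frame of seat between -0.003 and 0.003 m and angle between section_4's own z axis and vertical below 0.12 rad and x of section_4 in the frame of seat between -0.003 and 0.003 m and y of section_4 in the frame of seat between -0.003 and 0.003 m and contact force between jaw_pad and section_4 between 20 and 75 N and value of joint lever_lift below 0.0015 m and linear speed of section_4 below 0.01 m/s and velocity of joint lever between -0.05 and 0.05 rad/s); the robot touches nothing.
It fails at once if the jaw presses the mount with more than 90 N (contact force between jaw_pad and section_4 above 90 N).
It fails at once if another mount is moved by more than 15 mm (distance of any of section_5, section_6 from where it was at the start of the episode above 0.015 m).
It also fails if it takes over 72 s, if anything falls off the work surface, if the arm or the gripper's body presses on something with over 40 N, if the wrist force passes 120 N, or if a joint passes its speed limit or range.

## Working session

There is one attempt and no reset: what is moved stays moved. The work goes in short steps, Python scripts to look and compute and a tool call to move; the robot and the scene stay as the last step left them, time stands still between calls to the robot, and variables do not carry over. Pictures are saved under pics/ and viewed, at most 10 in all, crops included, and the job is handed in when it is done.

Besides the shell and the picture viewer there is one more tool, called after "Request:" as a command line: name --argument value ..., lists and objects as JSON in quotes. send_rows: Moves the arm, as the interface text tells. Its arguments: {"type":"object","properties":{"plan":{"type":"array"},"grip":{"type":"number"}},"required":["plan"]}

```bash
mkdir -p pics
cat > h.py <<'E'
import numpy as np, cv2
from bench import sensors, eyes, job, nets
def cloud(p):
    z=p["z_map"]; v,u=np.mgrid[:384,:512]; K=p["K"]
    c=np.stack([(u-K[0,2])/K[0,0]*z,(v-K[1,2])/K[1,1]*z,z],-1)
    return (c-p["t"])@p["R"]   # R^T (c-t)
E
python3 - <<'E'
from h import *
s=sensors.observe(); print({k:np.round(v,3) for k,v in s.items()})
ims=[]
for n in("top","side"):
    p=eyes.capture(n); cv2.imwrite(f"pics/{n}0.png",p["image"]); C=cloud(p)
    print(n,np.round(p["K"],1).tolist(),np.round(p["R"],3).tolist(),np.round(p["t"],1))
    for t in("section_4","section_5","section_6","vise","jaw_pad","lever","handle_mid","shaft"):
        for d in nets.regions_of(t,p)[:5]:
            m=d["pixels"]&(p["z_map"]>0); q=C[m]
            print(t,round(d["conf"],2),np.round(d["box"]).tolist(),m.sum(), np.round(np.median(q,0)).tolist() if len(q) else 0, np.round(np.percentile(q,[2,98],axis=0)).tolist() if len(q) else 0)
E
```

```text
{'time': np.float64(0.0), 'joint_positions': array([-1.014e+00,  3.860e-01,  7.000e-03, -1.000e-03, -1.194e+00,
       -2.590e-01]), 'qvel': array([-0.001, -0.001, -0.001, -0.001,  0.001, -0.001]), 'joint_torque': array([-1.0000e-03, -3.9066e+01,  1.8741e+01,  4.2200e+00,  1.1000e-02,
       -0.0000e+00]), 'tool_pos': array([ 183.252, -596.932,  235.488]), 'tcp_rot': array([-0.   , -0.148,  0.989,  0.001]), 'force': array([-0.611, -0.108,  0.211]), 'wrist_torque': array([-0.029, -0.017, -0.019]), 'grasp_force': np.float64(0.0), 'finger_gap': np.float64(86.756)}
top [[363.1, 0.0, 257.7], [0.0, 363.1, 197.1], [0.0, 0.0, 1.0]] [[0.011, -0.999, 0.037], [-0.994, -0.015, -0.105], [0.106, -0.036, -0.994]] [-104.8  479.7  910.4]
section_4 0.57 [346.0, 235.0, 355.0, 244.0] 77 [376.0, -336.0, 18.0] [[366.0, -349.0, 5.0], [386.0, -327.0, 21.0]]
section_4 0.44 [269.0, 216.0, 274.0, 228.0] 90 [426.0, -135.0, 12.0] [[415.0, -148.0, 9.0], [439.0, -122.0, 15.0]]
section_4 0.44 [292.0, 208.0, 306.0, 222.0] 101 [440.0, -202.0, 15.0] [[429.0, -216.0, -1.0], [453.0, -191.0, 19.0]]
section_5 0.57 [346.0,
[... 2633 characters left out ...]
], [386.0, -330.0, 21.0]]
section_6 0.55 [245.0, 255.0, 255.0, 265.0] 132 [427.0, -299.0, 16.0] [[417.0, -304.0, 3.0], [436.0, -282.0, 21.0]]
section_6 0.48 [231.0, 220.0, 244.0, 231.0] 115 [426.0, -144.0, 12.0] [[414.0, -151.0, 0.0], [440.0, -125.0, 14.0]]
vise 0.67 [250.0, 156.0, 291.0, 195.0] 971 [539.0, 47.0, 25.0] [[514.0, -16.0, 2.0], [585.0, 204.0, 119.0]]
lever 0.62 [263.0, 156.0, 283.0, 178.0] 225 [539.0, -7.0, 80.0] [[529.0, -19.0, 54.0], [575.0, 92.0, 121.0]]
handle_mid 0.69 [264.0, 160.0, 281.0, 176.0] 231 [539.0, -7.0, 79.0] [[528.0, -19.0, 56.0], [575.0, 92.0, 121.0]]
shaft 0.62 [243.0, 254.0, 256.0, 264.0] 149 [428.0, -299.0, 15.0] [[417.0, -304.0, 1.0], [439.0, -284.0, 21.0]]
```

Run:
```python
import cv2,numpy as np
a=cv2.imread("pics/top0.png")[145:265,130:380]; b=cv2.imread("pics/side0.png")[145:295,180:330]
a=cv2.resize(a,(800,384),interpolation=2); b=cv2.resize(b,(600,600),interpolation=2)
cv2.imwrite("pics/a.png",a);cv2.imwrite("pics/b.png",b)
```

```text
(no output)
```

View pics/a.png

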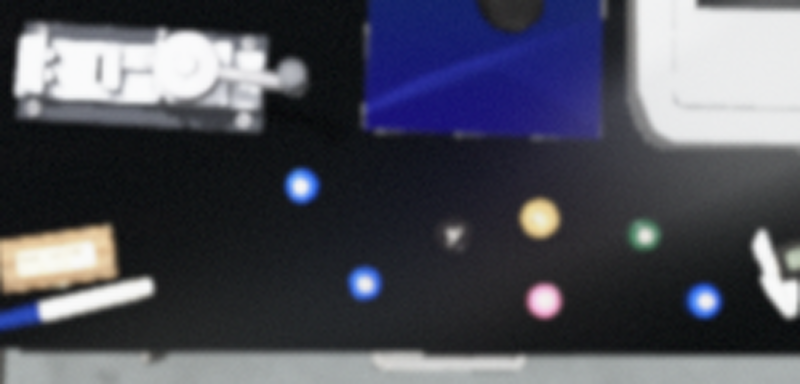

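View pics/b.png

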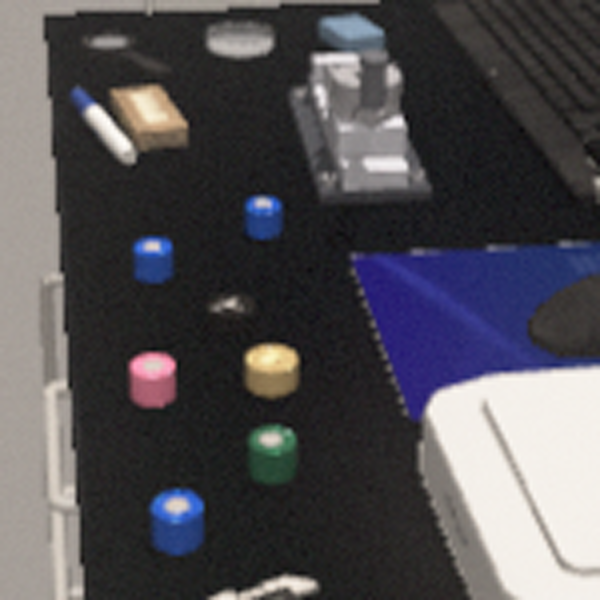

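The candidates are, in full top-image pixels:
- Blue mounts at (224,203), (244,233) and (350,239).
- Pink mount at (300,239).
- Yellow mount at (298,213), 17 mm tall and wide.
- Black mount at (271,218), 14 mm tall and wide.
- Green mount at (331,218), narrow and tall.

By the description, section_4 is the green one. The side crop shows green at (272,453), about 20 mm tall and narrower than yellow.

Next I'll measure it precisely.

```bash
cat >> h.py <<'E'
def avg(n,k=6):
    P=[eyes.capture(n) for _ in range(k)]
    z=np.stack([p["z_map"] for p in P]); z=np.where(z>0,z,np.nan)
    q=dict(P[-1]); q["z_map"]=np.nan_to_num(np.nanmedian(z,0)); q["mean"]=np.mean([p["image"] for p in P],0)
    return q,cloud(q)
E
python3 - <<'E'
from h import *
import pickle
D={}
for n in("top","side"):
    D[n]=avg(n); p,C=D[n]
    hsv=cv2.cvtColor(p["mean"].astype(np.uint8),cv2.COLOR_BGR2HSV)
    near=(abs(C[...,0]-427)<35)&(abs(C[...,1]+292)<35)&(p["z_map"]>0)
    b=near&(abs(C[...,2])<8)
    f=C[near&(C[...,0]<405)]; print(n,"bench z",np.median(f[:,2]))
    m=near&(C[...,2]>14); q=C[m]; tz=np.median(np.sort(q[:,2])[-max(8,len(q)//2):])
    t=q[q[:,2]>tz-4]
    print("green top z",tz,len(t),t.mean(0),t.min(0),t.max(0),"minEncl",cv2.minEnclosingCircle(t[:,:2].astype(np.float32)))
    for nm,c in(("yellow",(441,-204)),("black",(427,-135)),("pink",(376,-204)),("blue",(376,-338))):
        w=(np.hypot(C[...,0]-c[0],C[...,1]-c[1])<25)&(C[...,2]>9)&(p["z_map"]>0); q=C[w]
        print(nm,q.mean(0).round(1) if len(q) else 0,np.percentile(q[:,2],80) if len(q) else 0,np.ptp(q,0) if len(q) else 0)
pickle.dump(D,open("D.pkl","wb"))
p,C=D["top"]
v=(C[...,0]>490)&(C[...,0]<610)&(C[...,1]>-40)&(C[...,1]<230)&(p["z_map"]>0)
q=C[v]
print(np.histogram(q[:,2],bins=np.arange(-6,130,4)))
ft=q[(q[:,2]>4)]; print("rect",cv2.minAreaRect(ft[ft[:,2]<30][:,:2].astype(np.float32)))
hub=q[(q[:,2]>74)&(q[:,2]<90)]; print("hub",cv2.minEnclosingCircle(hub[:,:2].astype(np.float32)),hub.mean(0),len(hub))
ha=q[q[:,2]>108]; print("handle",ha.mean(0),len(ha),np.ptp(ha,0))
# height image
g=np.full((120,270),0.);
H=np.zeros((384,512));
crop=np.clip(C[150:192,130:232,2]*2,0,255).astype(np.uint8)
im=np.vstack([cv2.resize(p["mean"][150:192,130:232].astype(np.uint8),(714,294),interpolation=0),cv2.cvtColor(cv2.resize(crop,(714,294),interpolation=0),8)])
cv2.imwrite("pics/c.png",im)
E
```

```text
top bench z -1.9483668480083154
green top z 18.79707132428253 72 [ 428.871974   -290.21541279   17.95839822] [ 416.88785812 -301.83755288   15.03317051] [ 440.37784767 -278.54546825   19.85424395] minEncl ((428.91009521484375, -290.39544677734375), 12.095663070678711)
yellow [ 441.4 -205.2   15.1] 15.795574206332883 [26.46433212 26.74255579  5.47982394]
black [ 427.4 -134.9   12.3] 12.967373313728011 [26.3197719  26.35423599  5.33684006]
pink [ 374.5 -208.1   18. ] 19.004903457727725 [20.78017362 23.50903096  8.32528045]
blue [ 375.9 -338.8   18. ] 18.692134047458595 [20.87062079 23.82348505  7.96524705]
side bench z -0.3354927249678916
green top z 19.964479887770054 78 [ 428.55572667 -293.08083839   19.27692929] [ 416.95626107 -303.37789775   15.97430438] [ 439.82560387 -279.63078503   20.77966661] minEncl ((428.9369812011719, -291.16058349609375), 12.231042861938477)
yellow [ 441.4 -210.2   15.2] 16.747754169172065 [27.95344796 26.60886469  8.42496542]
black [ 427.3 -138.7   12.7] 13.379600996829359 [27.63580361 26.12290144  4.84749663]
pink [ 374.7 -213.7   16.9] 19.650158437108526 [22.49154571 22.92166343 11.3549298 ]
blue [ 375.5 -344.    17.3] 19.963155969671202 [23.64432209 23.38003724 11.7334924 ]
(array([ 688, 1438,   18,  751,   46,   53,   32,  501,   20,   27,   68,
        222,   72,   58,    4,    3,    4,   12,   26,  144,  247,   45,
          2,    1,    2,    2,    3,    0,    0,    0,    0,   58,    2]), array([ -6,  -2,   2,   6,  10,  14,  18,  22,  26,  30,  34,  38,  42,
        46,  50,  54,  58,  62,  66,  70,  74,  78,  82,  86,  90,  94,
        98, 102, 106, 110, 114, 118, 122, 126]))
rect ((553.9949951171875, 121.36865234375), (200.10536193847656, 80.27349853515625), 87.4395523071289)
hub ((547.6345825195312, 41.41105651855469), 58.692901611328125) [550.07586473  66.18785834  75.62932528] 295
handle [538.14230189  -7.65415294 119.96291646] 60 [19.16948065 16.48796445  4.01732423]
```

View pics/c.png

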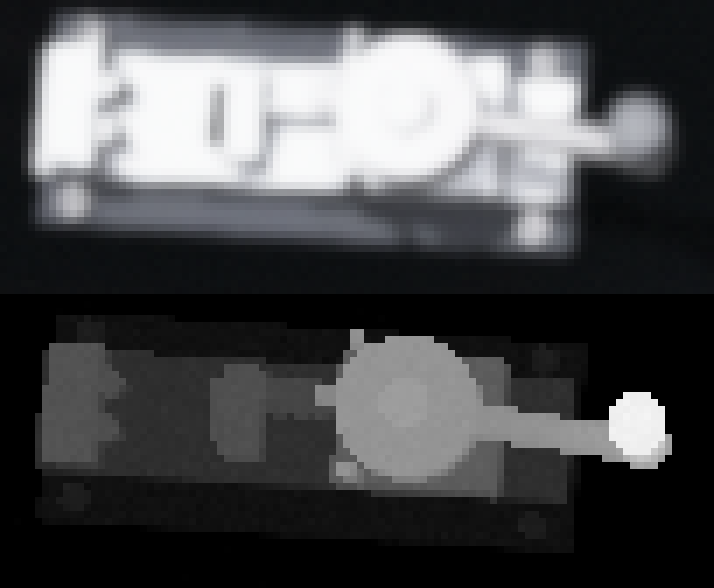

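Run:
```python
from h import *
import pickle
from scipy.optimize import least_squares
D=pickle.load(open("D.pkl","rb"))
ang=np.deg2rad(87.44); Y=np.array([np.cos(ang),np.sin(ang)]); X=np.array([Y[1],-Y[0]])
for n in("top","side"):
    p,C=D[n]; ok=p["z_map"]>0
    v=(C[...,0]>490)&(C[...,0]<610)&(C[...,1]>-40)&(C[...,1]<230)&ok; q=C[v]
    L=np.c_[(q[:,:2]-[554,121.4])@X,(q[:,:2]-[554,121.4])@Y,q[:,2]]
    ft=q[(q[:,2]>4)&(q[:,2]<14)]; print(n,"foot",cv2.minAreaRect(ft[:,:2].astype(np.float32)))
    h=L[(L[:,2]>66)&(L[:,2]<90)]
    # radial edge: for disk, grid-search centre & r maximizing fit
    r=L[(L[:,2]>66)&(L[:,2]<90)&(L[:,1]>-90)]
    if n=="top":
        m=(v&(C[...,2]>66)&(C[...,2]<90)).astype(np.uint8); m=cv2.morphologyEx(m,cv2.MORPH_OPEN,cv2.getStructuringElement(2,(11,11)))
        w=C[m>0]; print("disk",w.mean(0),cv2.minEnclosingCircle(w[:,:2].astype(np.float32)),"local",(w[:,:2].mean(0)-[554,121.4])@np.c_[X,Y])
        hub=w[:,:2].mean(0)
        print("seat",hub+100*Y)
    cap=L[L[:,2]>78]; cap=cap[(cap[:,2]<90)&(abs(cap[:,0])<20)]; print("cap",cap.mean(0),len(cap),np.ptp(cap,0))
    ha=q[q[:,2]>112]; c=cv2.minEnclosingCircle(ha[:,:2].astype(np.float32)); print("handle",c,ha.mean(0),np.median(ha[:,2]))
    d=np.array(ha[:,:2].mean(0))-hub; print("rad",np.hypot(*d),"lever",np.arctan2(-d@X,-d@Y))
    for lo,hi in((20,30),(30,50)):
        s=L[(L[:,2]>lo)&(L[:,2]<hi)&(abs(L[:,0])<26)&(L[:,1]>-60)]
        for a in range(-60,102,4):
            t=s[(s[:,1]>=a)&(s[:,1]<a+4)]
            if n=="top" and len(t) and lo==30: print(a,len(t),t[:,0].min().round(1),t[:,0].max().round(1),np.median(t[:,2]).round(1))
```

```text
top foot ((553.9949951171875, 121.36865234375), (200.10536193847656, 80.27349853515625), 87.4395523071289)
disk [551.26277823  75.84978781  74.77043155] ((551.6826171875, 75.35311889648438), 25.891828536987305) local [ -0.69996409 -45.62701244]
seat [555.72933464 175.74998738]
cap [ -3.89375809 -68.76261591  79.4042611 ] 48 [ 25.6699047  101.20871618  10.25783313]
handle ((538.236328125, -7.625553131103516), 10.076373100280762) [538.14230189  -7.65415294 119.96291646] 119.72278439008895
rad 84.52842728825392 lever 0.11116940669519425
-60 5 -24.9 -21.1 45.4
-56 4 -25.0 -22.1 41.3
-52 3 -24.9 -24.1 44.3
-48 3 -25.1 -24.6 33.9
-44 3 -25.0 -24.4 43.8
-40 3 -25.0 -22.6 44.7
-36 2 -24.9 -22.7 44.6
-32 5 -25.0 -20.6 45.8
-28 2 -25.8 -18.2 46.5
-24 5 -24.9 22.6 46.2
-20 11 -25.1 22.2 46.1
-16 5 -18.7 17.5 45.0
-12 2 1.3 3.5 34.1
-8 4 0.8 13.8 34.7
-4 10 0.7 13.8 34.3
0 9 0.6 13.0 35.2
4 8 0.7 13.2 34.7
8 11 0.6 13.0 34.5
12 26 -16.6 14.4 39.4
16 23 -16.9 16.6 39.8
20 21 -16.9 16.4 39.5
24 21 -17.0 16.4 39.3
28 12 -10.1 10.6 39.4
60 1 8.6 8.6 38.7
64 12 -12.4 10.7 38.8
68 17 -20.2 13.7 39.0
72 40 -21.8 21.0 40.9
76 27 -21.9 20.3 41.7
80 28 -21.6 19.9 41.7
84 25 -21.6 19.7 41.4
88 17 -21.8 19.2 41.5
side foot ((553.5054321289062, 118.45906066894531), (196.75234985351562, 78.71511840820312), 87.64361572265625)
cap [ -10.09618144 -129.3798577    84.12981112] 31 [16.88402573 97.36564795 11.22762772]
handle ((538.3811645507812, -8.831419944763184), 9.97522258758545) [538.10358398 -12.23244214 118.60548881] 119.64038564026464
rad 89.05977557755901 lever 0.1036194396459945
```

Run:
```python
from h import *
import pickle
D=pickle.load(open("D.pkl","rb"))
for n in("top","side"):
    p,C=D[n]; q=C[p["z_map"]>0]
    print(n,"rows x 300..900 step50, cols y -700..350 step 50")
    for x in range(300,900,50):
        print(x,[int(max(q[(abs(q[:,0]-x-25)<25)&(abs(q[:,1]-y-25)<25)][:,2],default=-99)) for y in range(-700,350,50)])
```

```text
top rows x 300..900 step50, cols y -700..350 step 50
300 [0, 0, 0, 0, 0, 0, 0, 0, 0, 0, 0, 1, 1, 0, 0, 0, 0, 0, 12, 1, 1]
350 [0, 0, 0, 0, 0, 13, 18, 20, 0, 20, 18, 0, 20, 0, 0, 0, 15, 16, 16, 0, 13]
400 [7, 0, 6, 7, 13, 14, 11, 19, 19, 17, 16, 15, 0, 0, 0, 0, 16, 16, 16, 9, 11]
450 [8, 8, 7, 6, 0, 427, 426, 426, 0, 16, 14, 0, 0, 21, 16, 0, 0, 0, 1, 1, 12]
500 [0, 0, 0, 0, 43, 415, 415, 415, 43, 3, 3, 2, 2, 122, 121, 79, 47, 42, 42, 0, 12]
550 [0, 0, 0, 0, 48, 412, 412, 412, 176, 2, 5, 3, 2, 0, 72, 79, 68, 43, 42, 1, 16]
600 [0, -99, -99, -1, 48, 531, 554, 554, 176, 25, 36, 6, 3, 0, 0, 0, 0, 0, 1, 0, 16]
650 [81, 81, -99, -99, -99, -99, 554, 554, 177, 23, 38, 24, 2, 8, 10, 10, 11, 10, 10, 10, 11]
700 [81, 81, -99, -99, -99, 369, 383, 381, 177, 78, 14, 4, 3, 19, 20, 20, 19, 20, 20, 20, 20]
750 [80, 80, -99, -99, -99, 343, 343, 335, 231, 129, 0, 4, 0, 23, 24, 23, 23, 23, 24, 24, 23]
800 [0, 93, -99, -99, -99, 340, 338, 333, 227, 130, 0, 2, 100, 23, 26, 26, 26, 26, 25, 25, 26]
850 [-1, -99, -99, -99, -99, -99, 282, 283, 0, 0, 0, 0, 55, 210, 188, 144, 95, 66, 10, 11, 10]
side rows x 300.
[... 393 characters left out ...]
6, 44, 3, 2, 2, 2, 121, 46, 79, 24, 42, 41, 0, 11]
550 [-99, 1, 1, 1, 177, 412, 334, 324, 177, 2, 10, 3, 2, 0, 47, 75, 8, 42, 42, -2, 14]
600 [-99, 1, 1, 1, 178, 491, 491, 177, 177, 26, 36, 2, 2, 0, 0, 0, 0, 0, 0, 0, 15]
650 [82, 82, 81, 1, 178, 492, 492, 178, 177, 26, 39, 2, 2, 9, 10, 10, 9, 10, 10, 9, 9]
700 [82, 83, 82, 81, 178, 380, 337, 177, 177, 3, 2, -99, 2, 6, 10, 18, 19, 19, 19, 19, 19]
750 [-99, 81, -99, 161, 249, 494, 494, 334, 179, -99, -99, -99, -99, -99, -99, 23, 23, 23, 23, 23, 23]
800 [-99, -99, -99, 160, 249, 485, 486, 334, -99, -99, -99, -99, 97, -99, -99, 25, 25, 25, 24, 24, 25]
850 [-99, -99, -99, 0, 0, 304, 370, 370, -99, -99, -99, -99, -99, 82, -99, 54, 65, 59, 9, 9, 0]
```

Run:
```python
from h import *
import pickle
D=pickle.load(open("D.pkl","rb"))
for n in("top","side"):
    p,C=D[n]; q=C[p["z_map"]>0]
    m=q[(q[:,2]>40)&(q[:,1]>-520)&(q[:,1]<-200)&(q[:,0]<600)&(q[:,0]>300)]
    for a in range(-500,-200,25):
        t=m[(m[:,1]>=a)&(m[:,1]<a+25)]
        if len(t): print(n,a,len(t),"xmin",t[:,0].min().round(),"z at xmin",t[t[:,0].argmin(),2].round(), "x<520 zmin",t[t[:,0]<520][:,2].min(initial=999).round())
```

```text
top -500 15 xmin 543.0 z at xmin 41.0 x<520 zmin 999.0
top -475 253 xmin 506.0 z at xmin 41.0 x<520 zmin 40.0
top -450 572 xmin 455.0 z at xmin 395.0 x<520 zmin 40.0
top -425 1682 xmin 453.0 z at xmin 387.0 x<520 zmin 40.0
top -400 1786 xmin 455.0 z at xmin 393.0 x<520 zmin 40.0
top -375 1485 xmin 453.0 z at xmin 390.0 x<520 zmin 40.0
top -350 2470 xmin 453.0 z at xmin 389.0 x<520 zmin 40.0
top -325 612 xmin 504.0 z at xmin 40.0 x<520 zmin 40.0
top -300 238 xmin 511.0 z at xmin 40.0 x<520 zmin 40.0
side -500 170 xmin 536.0 z at xmin 41.0 x<520 zmin 999.0
side -475 911 xmin 503.0 z at xmin 41.0 x<520 zmin 40.0
side -450 3661 xmin 454.0 z at xmin 393.0 x<520 zmin 40.0
side -425 1781 xmin 452.0 z at xmin 390.0 x<520 zmin 40.0
side -400 1036 xmin 454.0 z at xmin 394.0 x<520 zmin 41.0
side -375 967 xmin 452.0 z at xmin 388.0 x<520 zmin 40.0
side -350 663 xmin 452.0 z at xmin 391.0 x<520 zmin 41.0
side -325 349 xmin 503.0 z at xmin 41.0 x<520 zmin 40.0
side -300 164 xmin 510.0 z at xmin 42.0 x<520 zmin 42.0
```

Request:
send_rows --plan '[[[0.0234,0.0421,0],[0,0,-0.07]],[[0.0234,0.0421,0],[0,0,-0.07]],[[0.0234,0.0421,0],[0,0,-0.07]],[[0.0234,0.0421,0],[0,0,-0.07]],[[0.0234,0.0421,0],[0,0,-0.07]],[[0.0234,0.0421,0],[0,0,-0.07]],[[0.0234,0.0421,0],[0,0,-0.07]],[[0.0234,0.0421,0],[0,0,-0.07]],[[0,0,0],[0,0,0]],[[0,0,0],[0,0,0]]]' --grip 0.055

```text
time: 2.75
tool_pos: [370.6, -260.7, 236.7]
tcp_rot: [0.0, 0.13, 0.991, -0.0]
force: [-0.7, -0.3, -0.2]
finger_gap: 55.2
grasp_force: 0.0
```

Request:
send_rows --plan '[[[0,0,-0.045],[0,0,0]],[[0,0,-0.045],[0,0,0]],[[0,0,-0.045],[0,0,0]],[[0,0,-0.0415],[0,0,0]],[[0.029,-0.015,0],[0,0,0]],[[0.0291,-0.0151,0],[0,0,0]],[[0,0,0],[0,0,0]],[[0,0,0],[0,0,0]]]'

```text
time: 3.75
tool_pos: [427.3, -291.3, 59.6]
tcp_rot: [-0.001, 0.132, 0.991, 0.0]
force: [0.4, -0.5, 0.1]
finger_gap: 55.3
grasp_force: 0.0
```

Run:
```python
from h import *
p=eyes.capture("side");q=eyes.capture("top")
cv2.imwrite("pics/d.png",np.hstack([cv2.resize(p["image"][205:285,205:285],(400,400),interpolation=2),cv2.resize(q["image"][180:260,290:370],(400,400),interpolation=2)]))
print(sensors.observe()["tool_pos"])
```

```text
[ 427.41795655 -290.90786938   59.96774538]
```

View pics/d.png

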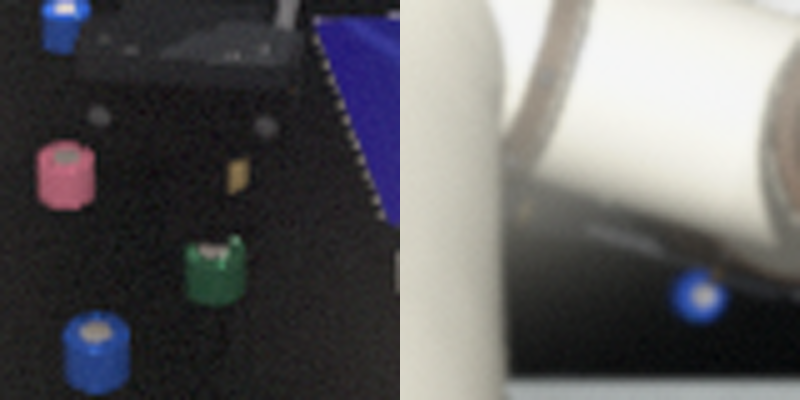

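The side view shows the green mount at (248,259), narrow and tall, directly under the fingers. Going down and closing.

Request:
send_rows --plan '[[[0.001,0,-0.015],[0,0,0]],[[0,0,-0.015],[0,0,0]],[[0,0,-0.0135],[0,0,0]],[[0,0,0],[0,0,0]]]'

```text
time: 4.35
tool_pos: [429.2, -290.5, 15.3]
tcp_rot: [-0.001, 0.131, 0.991, 0.0]
force: [0.2, 1.3, 0.2]
finger_gap: 55.0
grasp_force: 0.0
```

Request:
send_rows --plan '[[[0,0,0],[0,0,0]],[[0,0,0],[0,0,0]],[[0,0,0],[0,0,0]],[[0,0,0],[0,0,0]],[[0,0,0],[0,0,0]],[[0,0,0],[0,0,0]]]' --grip 0.015

```text
time: 5.1
tool_pos: [429.8, -290.8, 16.7]
tcp_rot: [0.0, 0.131, 0.991, -0.0]
force: [0.0, -0.6, 0.6]
finger_gap: 24.0
grasp_force: 30.0
```

Request:
send_rows --plan '[[[0,0,0.03],[0,0,0]],[[0,0,0.06],[0,0,0]],[[0,0,0.06],[0,0,0]],[[0.0126,0.0462,0],[0,0,0.16]],[[0.0126,0.0462,0],[0,0,0.16]],[[0.0126,0.0462,0],[0,0,0.16]],[[0.0126,0.0462,0],[0,0,0.16]],[[0.0126,0.0462,0],[0,0,0.16]],[[0.0126,0.0462,0],[0,0,0.16]],[[0.0126,0.0462,0],[0,0,0.16]]]'

```text
time: 6.35
tool_pos: [517.9, 34.2, 166.5]
tcp_rot: [-0.0, -0.418, 0.908, 0.0]
force: [1.0, -0.4, -0.8]
finger_gap: 24.0
grasp_force: 30.0
```

Request:
send_rows --plan '[[[0.0126,0.0462,0],[0,0,0.16]],[[0.0126,0.0462,0],[0,0,0.16]],[[0.0126,0.0462,0],[0,0,0.16]],[[0,0,-0.04],[0,0,0.16]],[[0,0,-0.04],[0,0,0.029]],[[0,0,0],[0,0,0]],[[0,0,0],[0,0,0]]]'

```text
time: 7.22
tool_pos: [556.7, 171.5, 87.9]
tcp_rot: [0.001, -0.691, 0.722, -0.001]
force: [0.3, 0.4, 0.0]
finger_gap: 24.4
grasp_force: 30.0
```

Request:
send_rows --plan '[[[0,0,-0.015],[0,0,0]],[[0,0,-0.015],[0,0,0]],[[0,0,-0.01],[0,0,0]],[[0,0,-0.004],[0,0,0]],[[0,0,-0.001],[0,0,0]],[[0,0,0],[0,0,0]],[[0,0,0],[0,0,0]]]'

```text
time: 8.1
tool_pos: [556.0, 171.5, 41.7]
tcp_rot: [0.001, -0.691, 0.722, -0.0]
force: [-0.0, 0.2, -0.3]
finger_gap: 24.3
grasp_force: 30.0
```

Run:
```python
from h import *
p=eyes.capture("side"); 
cv2.imwrite("pics/e.png",cv2.resize(p["image"][140:210,235:315],(640,560),interpolation=2))
s=sensors.observe();print(s["tool_pos"],s["force"])
```

```text
[556.0117452  171.44071142  41.71664296] [ 0.15194873 -0.18108672 -0.37551796]
```

View pics/e.png

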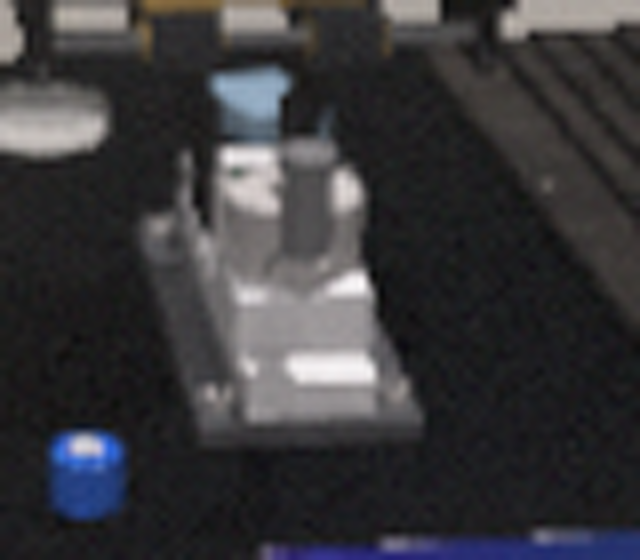

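Request:
send_rows --plan '[[[0,0,-0.0005],[0,0,0]],[[0,0,0],[0,0,0]]]'

```text
time: 8.4
tool_pos: [556.0, 171.4, 41.7]
tcp_rot: [0.0, -0.691, 0.722, -0.0]
force: [-2.2, -0.3, 5.0]
finger_gap: 24.2
grasp_force: 30.0
```

Request:
send_rows --plan '[[[0,0,0],[0,0,0]],[[0,0,0],[0,0,0]],[[0,0,0],[0,0,0]],[[0,0,0.03],[0,0,0]],[[0,0,0.06],[0,0,0]],[[0,0,0.06],[0,0,0]]]' --grip 0.045

```text
time: 9.15
tool_pos: [555.4, 171.0, 192.1]
tcp_rot: [-0.001, -0.691, 0.722, 0.0]
force: [1.6, 0.1, -0.8]
finger_gap: 44.7
grasp_force: 0.0
```

Request:
send_rows --plan '[[[-0.0044,-0.0448,0],[0,0,-0.037]],[[-0.0044,-0.0448,0],[0,0,-0.037]],[[-0.0044,-0.0448,0],[0,0,-0.037]],[[-0.0044,-0.0446,0],[0,0,0]],[[0,0,0],[0,0,0]],[[0,0,0],[0,0,0]]]' --grip 0.045

```text
time: 9.9
tool_pos: [538.2, -7.7, 191.0]
tcp_rot: [0.0, -0.65, 0.76, 0.0]
force: [-0.1, 0.6, 0.1]
finger_gap: 45.3
grasp_force: 0.0
```

```bash
cat > v.py <<'E'
from h import *
Y=np.array([np.cos(np.deg2rad(87.44)),np.sin(np.deg2rad(87.44))]); X=np.array([Y[1],-Y[0]]); seat=np.array([555.8,175.75]); hub=np.array([551.4,75.85])
def look(n="top"):
    p,C=avg(n,4); q=C[(p["z_map"]>0)&(C[...,0]>490)&(C[...,0]<610)&(C[...,1]>-60)&(C[...,1]<230)]
    L=np.c_[(q[:,:2]-seat)@X,(q[:,:2]-seat)@Y,q[:,2]]
    m=L[(L[:,2]>41)&(L[:,2]<50)&(abs(L[:,0])<14)&(L[:,1]>-20)&(L[:,1]<9)]
    print("mount",len(m),m.mean(0).round(1) if len(m) else 0, cv2.minEnclosingCircle(m[:,:2].astype(np.float32)) if len(m) else 0)
    c=L[(L[:,2]>36)&(L[:,2]<42)&(abs(L[:,0])<8)&(L[:,1]>-55)&(L[:,1]<-11.)]
    if len(c): print("carriage y max",np.sort(c[:,1])[-6:].round(1),"min",np.sort(c[:,1])[:6].round(1))
    h=q[(q[:,2]>112)&(q[:,2]<135)]
    if len(h): d=h[:,:2].mean(0)-hub; print("handle",h.mean(0).round(1),len(h),"lever",np.arctan2(-d@X,-d@Y).round(3))
    return p
E
python3 - <<'E'
from v import *
p=look()
cv2.imwrite("pics/f.png",cv2.resize(p["image"][140:200,120:240],(800,400),interpolation=2))
E
```

```text
mount 57 [-3.3 -5.6 43.7] ((-1.713256597518921, -4.671334266662598), 11.921111106872559)
carriage y max [-17.1 -16.9 -16.8 -16.6 -14.9 -12.3] min [-46.2 -42.1 -41.7 -41.4 -41.4 -40. ]
handle [543.6 -14.1 122.8] 23 lever 0.042
```

View pics/f.png

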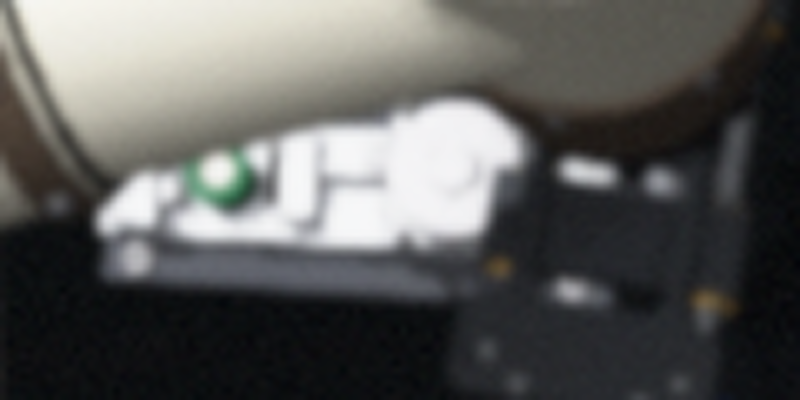

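Request:
send_rows --plan '[[[0,0,-0.04],[0,0,0]],[[0,0,-0.035],[0,0,0]],[[0,0,-0.018],[0,0,0]],[[0,0,0],[0,0,0]],[[0,0,0],[0,0,0]]]'

```text
time: 10.72
tool_pos: [538.9, -7.2, 98.9]
tcp_rot: [0.001, -0.651, 0.759, -0.0]
force: [0.8, 0.8, 0.6]
finger_gap: 44.8
grasp_force: 0.0
```

Request:
send_rows --plan '[[[0,0,0],[0,0,0]],[[0,0,0],[0,0,0]],[[0,0,0],[0,0,0]],[[0,0,0],[0,0,0]],[[0,0,0],[0,0,0]]]' --grip 0.012

```text
time: 11.35
tool_pos: [538.8, -7.8, 98.4]
tcp_rot: [0.001, -0.65, 0.76, -0.0]
force: [1.1, -0.8, 0.2]
finger_gap: 16.9
grasp_force: 29.8
```

Run:
```python
from v import *
P=lambda t:-85*(np.cos(t)*Y+np.sin(t)*X)
for name,T in(("fwd",np.linspace(.107,.627,7)),("back",np.linspace(.627,-.63,13)),("fwd2",np.linspace(-.63,.63,19))):
    T=np.array(T); d=np.diff([P(t) for t in T],axis=0)/1000
    print(name,np.round(np.diff(T)[0],4)); [print(np.round(t,3),x.round(4).tolist(), (P(t)+hub).round(1)) for t,x in zip(T[1:],d)]
```

```text
fwd 0.0867
0.194 [-0.0072, 0.0014] [531.3  -6.7]
0.28 [-0.0071, 0.002] [524.3  -4.7]
0.367 [-0.0069, 0.0027] [517.4  -2. ]
0.454 [-0.0066, 0.0032] [510.8   1.2]
0.54 [-0.0063, 0.0038] [504.5   5. ]
0.627 [-0.006, 0.0043] [498.5   9.3]
back -0.1048
0.522 [0.0072, -0.0052] [505.8   4.1]
0.418 [0.0077, -0.0044] [ 5.135e+02 -2.000e-01]
0.313 [0.0082, -0.0035] [521.7  -3.8]
0.208 [0.0085, -0.0027] [530.1  -6.5]
0.103 [0.0087, -0.0018] [538.9  -8.2]
-0.002 [0.0089, -0.0008] [547.7  -9.1]
-0.106 [0.0089, 0.0001] [556.6  -9. ]
-0.211 [0.0088, 0.001] [565.5  -8. ]
-0.316 [0.0087, 0.0019] [574.2  -6. ]
-0.421 [0.0084, 0.0028] [582.6  -3.2]
-0.525 [0.0081, 0.0037] [5.907e+02 5.000e-01]
-0.63 [0.0077, 0.0045] [598.4   5. ]
fwd2 0.07
-0.56 [-0.0051, -0.0031] [593.3   1.9]
-0.49 [-0.0053, -0.0027] [588.   -0.9]
-0.42 [-0.0055, -0.0024] [582.6  -3.2]
-0.35 [-0.0056, -0.002] [577.   -5.2]
-0.28 [-0.0057, -0.0016] [571.2  -6.8]
-0.21 [-0.0058, -0.0012] [565.4  -8. ]
-0.14 [-0.0059, -0.0008] [559.5  -8.8]
-0.07 [-0.0059, -0.0004] [553.6  -9.1]
0.0 [-0.0059, 0.0001] [547.6  -9.1]
0.07 [-0.0059, 0.0005] [541.7  -8.6]
0.14 [-0.0059, 0.0009] [535.8  -7.7]
0.21 [-0.0058, 0.0013] [530.   -6.4]
0.28 [-0.0057, 0.0017] [524.3  -4.7]
0.35 [-0.0056, 0.0021] [518.7  -2.6]
0.42 [-0.0054, 0.0025] [ 5.133e+02 -1.000e-01]
0.49 [-0.0052, 0.0029] [508.1   2.7]
0.56 [-0.005, 0.0032] [503.1   5.9]
0.63 [-0.0048, 0.0036] [498.3   9.5]
```

Request:
send_rows --plan '[[[-0.0072,0.0014,0],[0,0,-0.087]],[[-0.0071,0.002,0],[0,0,-0.087]],[[-0.0069,0.0027,0],[0,0,-0.087]],[[-0.0066,0.0032,0],[0,0,-0.087]],[[-0.0063,0.0038,0],[0,0,-0.087]],[[-0.006,0.0043,0],[0,0,-0.087]],[[0,0,0],[0,0,0]],[[0,0,0],[0,0,0]]]'

```text
time: 12.35
tool_pos: [500.4, 9.5, 98.8]
tcp_rot: [0.002, -0.433, 0.902, -0.001]
force: [6.1, -4.2, -1.7]
finger_gap: 17.0
grasp_force: 29.7
```

Run:
```python
from v import *
p=look(); s=sensors.observe(); print(s["tool_pos"],s["force"],s["wrist_torque"],s["joint_positions"])
```

```text
mount 0 0 0
handle [538.2 -46.2 123.3] 1 lever 0.063
[500.37451949   9.49593859  98.72299231] [ 6.24783152 -3.6862581  -1.85724166] [-1.05078161 -1.52172077  0.00418708] [ 0.34498182  0.32601374 -0.48166074  0.00238844 -0.75844393 -1.02294512]
```

Request:
send_rows --plan '[[[-0.0024,0.0019,0],[0,0,-0.02]],[[0,0,0],[0,0,0]]]'

```text
time: 12.8
tool_pos: [498.2, 11.4, 98.9]
tcp_rot: [0.003, -0.424, 0.906, -0.001]
force: [6.1, -4.5, -1.3]
finger_gap: 17.0
grasp_force: 29.6
```

Run:
```python
from v import *
s=sensors.observe(); print(s["tool_pos"],s["force"])
p=look("side")
p=eyes.capture("top");cv2.imwrite("pics/g.png",cv2.resize(p["image"][140:200,120:240],(800,400),interpolation=2))
```

```text
[498.24106579  11.36305525  98.8549304 ] [ 6.12065711 -4.52404819 -1.33817759]
mount 0 0 0
handle [503.3   0.9 123.5] 91 lever 0.525
```

View pics/g.png

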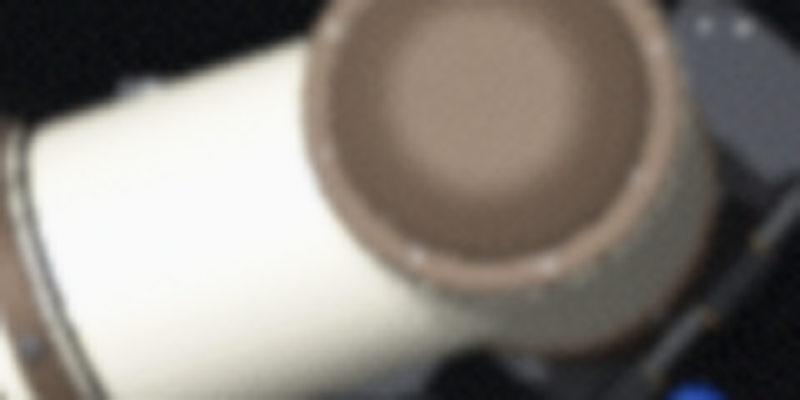

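Request:
send_rows --plan '[[[0.0024,-0.0019,0],[0,0,0.02]],[[0,0,0.004],[0,0,0]],[[0,0,0.005],[0,0,0]],[[0,0,0],[0,0,0]],[[0,0,0],[0,0,0]]]'

```text
time: 13.68
tool_pos: [498.7, 10.9, 106.2]
tcp_rot: [0.001, -0.432, 0.902, 0.001]
force: [4.2, 3.8, -7.8]
finger_gap: 17.1
grasp_force: 29.3
```

Run:
```python
from v import *
s=sensors.observe(); print(s["tool_pos"],s["force"])
p=look("side")
```

```text
[498.69611233  10.92696834 106.23252459] [ 4.15092754  3.81264298 -7.78417062]
mount 0 0 0
handle [5.026e+02 3.000e-01 1.236e+02] 92 lever 0.528
```

Request:
send_rows --plan '[[[0,0,0.0012],[0,0,0]],[[0.0072,-0.0052,0],[0,0,0.105]],[[0.0077,-0.0044,0],[0,0,0.105]],[[0.0082,-0.0035,0],[0,0,0.105]],[[0.0085,-0.0027,0],[0,0,0.105]],[[0.0087,-0.0018,0],[0,0,0.105]],[[0.0089,-0.0008,0],[0,0,0.105]],[[0.0089,0.0001,0],[0,0,0.105]],[[0,0,0],[0,0,0]]]'

```text
time: 15.0
tool_pos: [554.2, -8.2, 106.1]
tcp_rot: [0.002, 0.727, -0.687, -0.002]
force: [0.2, 2.8, -7.3]
finger_gap: 17.1
grasp_force: 29.3
```

Run:
```python
from v import *
s=sensors.observe(); print(s["tool_pos"],s["force"],s["finger_gap"])
p=look("top")
```

```text
[554.24848984  -8.24717385 106.05858084] [ 0.15706607  2.84458396 -7.29291188] 17.06931997364082
mount 13 [ -6.2 -12.4  43.4] ((-4.316755294799805, -12.813425064086914), 9.728604316711426)
carriage y max [-19.5 -19.  -17.1 -17.  -16.4 -14.8] min [-53.6 -40.9 -40.8 -37.6 -37.4 -37.2]
handle [568.6 -41.1 124.8] 1 lever -0.191
```

Request:
send_rows --plan '[[[0.0088,0.001,0],[0,0,0.105]],[[0.0087,0.0019,0],[0,0,0.105]],[[0.0084,0.0028,0],[0,0,0.105]],[[0.0081,0.0037,0],[0,0,0.105]],[[0.0077,0.0045,0],[0,0,0.105]],[[0,0,0],[0,0,0]],[[0,0,0],[0,0,0]]]'

```text
time: 16.08
tool_pos: [597.4, 4.8, 108.1]
tcp_rot: [0.0, 0.88, -0.475, -0.0]
force: [0.4, -0.2, -7.4]
finger_gap: 17.2
grasp_force: 29.3
```

Run:
```python
from v import *
s=sensors.observe(); print(s["tool_pos"],s["force"],s["finger_gap"])
p=look("top")
cv2.imwrite("pics/i.png",cv2.resize(p["image"][140:200,120:240],(800,400),interpolation=2))
```

```text
[597.37253901   4.84214225 108.10355902] [ 0.42516311 -0.15561231 -7.41239951] 17.154089905798454
mount 71 [-1.3 -4.9 43.3] ((-1.2737869024276733, -4.338340759277344), 12.033224105834961)
carriage y max [-19.2 -16.7 -16.5 -16.4 -16.3 -14.9] min [-43.8 -37.3 -37.3 -37.1 -37.1 -36.7]
handle [597.6  43.2 126.1] 1 lever -1.0
```

View pics/i.png

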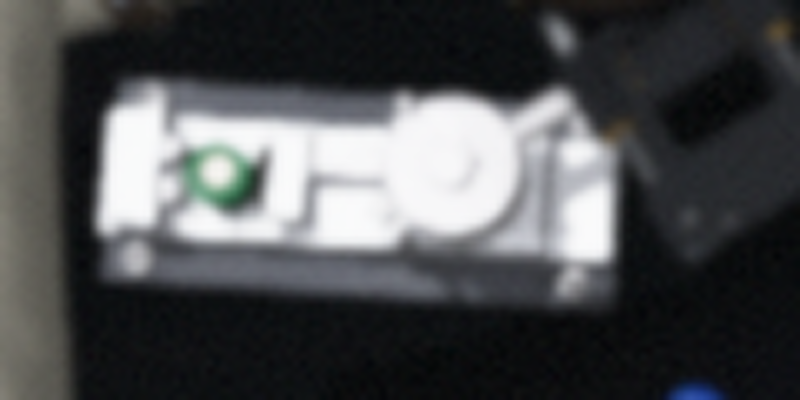

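```bash
cat > car.py <<'E'
from v import *
import pickle
def car(p,C):
    v,u=np.nonzero((p["z_map"]>0)&(C[...,0]>490)&(C[...,0]<610)&(C[...,1]>100)&(C[...,1]<200)); q=C[v,u]
    L=np.c_[(q[:,:2]-seat)@X,(q[:,:2]-seat)@Y,q[:,2]]
    r=L[(abs(L[:,0])>5)&(abs(L[:,0])<15)&(L[:,2]>37)&(L[:,2]<41.5)&(L[:,1]<-10)&(L[:,1]>-50)]
    out=[]
    for a in np.arange(-15,15,2.5):
        t=r[(r[:,0]>=a)&(r[:,0]<a+2.5)][:,1]
        if len(t)>2: out.append((round(a,1),t.min().round(1),t.max().round(1),len(t)))
    print(out, "centroid rear-cols",np.median([o[1] for o in out]),np.median([o[2] for o in out]),"area/n",len(r))
E
python3 - <<'E'
from car import *
D=pickle.load(open("D.pkl","rb")); car(*D["top"]); car(*avg("top",4)); car(*avg("top",4))
E
```

```text
[(np.float64(-15.0), np.float64(-40.8), np.float64(-28.0), 6), (np.float64(-12.5), np.float64(-40.4), np.float64(-27.9), 6), (np.float64(-10.0), np.float64(-40.3), np.float64(-25.2), 7), (np.float64(-7.5), np.float64(-40.1), np.float64(-25.1), 7), (np.float64(5.0), np.float64(-41.7), np.float64(-23.7), 8), (np.float64(7.5), np.float64(-41.4), np.float64(-23.6), 8), (np.float64(10.0), np.float64(-41.3), np.float64(-23.5), 8), (np.float64(12.5), np.float64(-38.4), np.float64(-28.3), 5)] centroid rear-cols -40.599999999999994 -25.15 area/n 55
[(np.float64(-15.0), np.float64(-35.5), np.float64(-25.8), 5), (np.float64(-12.5), np.float64(-35.6), np.float64(-12.2), 6), (np.float64(-10.0), np.float64(-37.4), np.float64(-15.0), 9), (np.float64(-7.5), np.float64(-37.2), np.float64(-19.8), 7), (np.float64(5.0), np.float64(-36.4), np.float64(-21.4), 7), (np.float64(7.5), np.float64(-36.1), np.float64(-21.0), 7), (np.float64(10.0), np.float64(-35.8), np.float64(-20.7), 7), (np.float64(12.5), np.float64(-36.0), np.float64(-25.6), 5)] centroid rear-cols -36.05 -20.85 area/n 53
[(np.float64(-15.0), np.float64(-37.9), np.float64(-25.7), 5), (np.float64(-12.5), np.float64(-37.5), np.float64(-13.0), 7), (np.float64(-10.0), np.float64(-37.4), np.float64(-15.1), 9), (np.float64(-7.5), np.float64(-37.7), np.float64(-19.9), 8), (np.float64(5.0), np.float64(-36.8), np.float64(-21.0), 7), (np.float64(7.5), np.float64(-36.5), np.float64(-21.2), 7), (np.float64(10.0), np.float64(-36.1), np.float64(-21.1), 7), (np.float64(12.5), np.float64(-38.1), np.float64(-28.6), 5)] centroid rear-cols -37.45 -21.05 area/n 55
```

Request:
send_rows --plan '[[[0,0,-0.004],[0,0,0]],[[-0.0025,-0.0015,-0.002],[0,0,-0.035]],[[-0.0025,-0.0015,-0.003],[0,0,-0.035]],[[-0.0027,-0.0014,-0.002],[0,0,-0.035]],[[0,0,0],[0,0,0]],[[0,0,0],[0,0,0]]]'

```text
time: 17.42
tool_pos: [593.7, 1.4, 99.9]
tcp_rot: [-0.003, 0.854, -0.52, 0.004]
force: [5.1, -0.0, 0.8]
finger_gap: 17.2
grasp_force: 29.8
```

Request:
send_rows --plan '[[[-0.0026,-0.0014,0],[0,0,-0.035]],[[-0.0027,-0.0013,0],[0,0,-0.035]],[[-0.0055,-0.0024,0],[0,0,-0.07]],[[0,0,0],[0,0,0]],[[0,0,0],[0,0,0]]]'

```text
time: 18.05
tool_pos: [584.4, -2.8, 100.2]
tcp_rot: [-0.005, 0.816, -0.578, 0.005]
force: [7.8, 1.4, -1.6]
finger_gap: 17.2
grasp_force: 29.7
```

Request:
send_rows --plan '[[[-0.0056,-0.002,0],[0,0,-0.07]],[[-0.0057,-0.0016,0],[0,0,-0.07]],[[-0.0058,-0.0012,0],[0,0,-0.07]],[[0,0,0],[0,0,0]],[[0,0,0],[0,0,0]]]'

```text
time: 18.68
tool_pos: [567.1, -7.7, 100.0]
tcp_rot: [-0.005, 0.751, -0.66, 0.004]
force: [7.4, 1.1, -1.6]
finger_gap: 17.1
grasp_force: 29.7
```

Run:
```python
from car import *
s=sensors.observe(); print(s["tool_pos"],s["force"])
a=avg("top",4); car(*a)
p,C=avg("side",4)
cv2.imwrite("pics/j.png",np.hstack([cv2.resize(a[0]["image"][140:200,130:230],(400,240),interpolation=2),cv2.resize(p["image"][145:193,245:325],(400,240),interpolation=2)]))
q=C[(p["z_map"]>0)&(C[...,2]>50)&(C[...,2]<135)&(abs(C[...,0]-566)<8)&(abs(C[...,1]+12)<15)]
print(np.histogram(q[:,2],bins=np.arange(50,136,3)))
```

```text
[567.11862291  -7.69713888 100.02265721] [ 7.39152063  1.1434251  -1.58651251]
[(np.float64(-15.0), np.float64(-35.2), np.float64(-23.1), 6), (np.float64(-12.5), np.float64(-35.1), np.float64(-23.2), 6), (np.float64(-10.0), np.float64(-34.9), np.float64(-12.2), 9), (np.float64(-7.5), np.float64(-35.2), np.float64(-14.4), 10), (np.float64(5.0), np.float64(-33.9), np.float64(-18.8), 7), (np.float64(7.5), np.float64(-33.8), np.float64(-18.4), 7), (np.float64(10.0), np.float64(-33.1), np.float64(-18.5), 7), (np.float64(12.5), np.float64(-35.7), np.float64(-23.1), 6)] centroid rear-cols -35.0 -18.65 area/n 58
(array([0, 0, 0, 0, 0, 0, 1, 2, 6, 4, 6, 5, 6, 6, 6, 4, 9, 3, 7, 5, 5, 4,
       7, 8, 7, 0, 0, 1]), array([ 50,  53,  56,  59,  62,  65,  68,  71,  74,  77,  80,  83,  86,
        89,  92,  95,  98, 101, 104, 107, 110, 113, 116, 119, 122, 125,
       128, 131, 134]))
```

View pics/j.png

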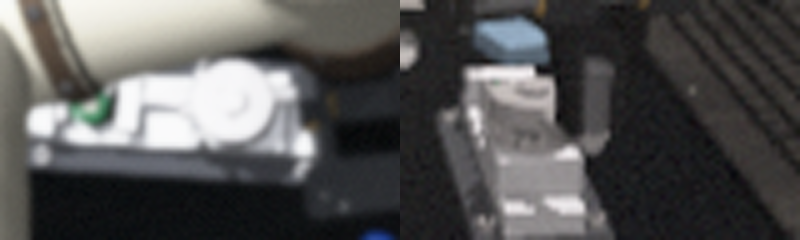

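Request:
send_rows --plan '[[[-0.0059,-0.0008,0],[0,0,-0.07]],[[-0.0059,-0.0004,0],[0,0,-0.07]],[[-0.0059,0.0001,0],[0,0,-0.07]],[[-0.0059,0.0005,0],[0,0,-0.07]],[[0,0,0],[0,0,0]],[[0,0,0],[0,0,0]]]'

```text
time: 19.82
tool_pos: [543.6, -8.4, 99.9]
tcp_rot: [0.005, -0.652, 0.759, -0.003]
force: [7.2, -0.2, -3.1]
finger_gap: 17.0
grasp_force: 29.6
```

Request:
send_rows --plan '[[[-0.0059,0.0009,0],[0,0,-0.07]],[[-0.0058,0.0013,0],[0,0,-0.07]],[[0,0,0],[0,0,0]],[[0,0,0],[0,0,0]]]'

```text
time: 20.32
tool_pos: [531.8, -6.3, 99.9]
tcp_rot: [0.005, -0.597, 0.802, -0.003]
force: [7.2, 0.1, -1.7]
finger_gap: 17.5
grasp_force: 29.6
```

Request:
send_rows --plan '[[[-0.0057,0.0017,0],[0,0,-0.07]],[[0,0,0],[0,0,0]],[[0,0,0],[0,0,0]]]'

```text
time: 20.7
tool_pos: [526.3, -4.6, 99.9]
tcp_rot: [0.006, -0.569, 0.823, -0.003]
force: [8.3, -0.3, -2.6]
finger_gap: 17.1
grasp_force: 29.6
```

Request:
send_rows --plan '[[[-0.0056,0.0021,0],[0,0,-0.07]],[[0,0,0],[0,0,0]],[[0,0,0],[0,0,0]]]'

```text
time: 21.08
tool_pos: [520.9, -2.5, 99.9]
tcp_rot: [0.006, -0.539, 0.842, -0.003]
force: [7.8, -1.6, -2.8]
finger_gap: 17.4
grasp_force: 29.6
```

Request:
send_rows --plan '[[[-0.0054,0.0025,0],[0,0,-0.07]],[[0,0,0],[0,0,0]],[[0,0,0],[0,0,0]]]'

```text
time: 21.45
tool_pos: [515.6, -0.1, 100.0]
tcp_rot: [0.006, -0.51, 0.86, -0.002]
force: [8.6, -1.5, -1.6]
finger_gap: 17.1
grasp_force: 29.6
```

```bash
cat > f.py <<'E'
from v import *
import time
F=[];T=[]
for _ in range(6):
    eyes.capture("top"); s=sensors.observe(); F.append(s["force"]); T.append(s["tool_pos"])
f=np.mean(F,0);t=np.mean(T,0);d=t[:2]-hub;th=np.arctan2(-d@X,-d@Y)
print(t,f,"theta",th,"ft",f[:2]@(np.cos(th)*X-np.sin(th)*Y),"sd",np.std(F,0),s["time"])
E
python3 f.py
```

```text
[ 5.15622067e+02 -1.53354397e-01  9.99532586e+01] [ 8.65991919 -1.49332598 -2.58696661] theta 0.39528762861376543 ft 8.471217416039675 sd [0.69352983 0.17761893 0.37544041] 21.75
```

Request:
send_rows --plan '[[[-0.0052,0.0029,0],[0,0,-0.07]],[[0,0,0],[0,0,0]],[[0,0,0],[0,0,0]]]'

```text
time: 22.12
tool_pos: [510.5, 2.6, 100.0]
tcp_rot: [0.006, -0.479, 0.878, -0.002]
force: [8.9, -2.3, -2.9]
finger_gap: 17.4
grasp_force: 29.6
```

```bash
python3 f.py
```

```text
[510.50461315   2.60931692  99.97995839] [ 8.91642028 -2.26324633 -2.44725148] theta 0.46456602702484945 ft 8.888411260553077 sd [0.37069798 0.34604648 0.57979199] 22.425
```

Request:
send_rows --plan '[[[-0.005,0.0032,0],[0,0,-0.07]],[[0,0,0],[0,0,0]],[[0,0,0],[0,0,0]]]'

```text
time: 22.8
tool_pos: [505.6, 5.7, 100.0]
tcp_rot: [0.006, -0.448, 0.894, -0.002]
force: [8.6, -2.4, -3.9]
finger_gap: 17.3
grasp_force: 29.6
```

```bash
python3 f.py
```

```text
[505.578255     5.70891188 100.00133309] [ 9.26600871 -3.09406618 -2.52796706] theta 0.5339968863063482 ft 9.449577648164686 sd [0.31155379 0.25339966 0.42254825] 23.1
```

Request:
send_rows --plan '[[[-0.0048,0.0036,0],[0,0,-0.07]],[[0,0,0],[0,0,0]],[[0,0,0],[0,0,0]]]'

```text
time: 23.48
tool_pos: [500.8, 9.2, 100.0]
tcp_rot: [0.006, -0.417, 0.909, -0.002]
force: [9.6, -4.8, -3.3]
finger_gap: 17.1
grasp_force: 29.6
```

```bash
python3 f.py
```

```text
[500.7861521    9.17438381 100.00844246] [ 9.79460763 -4.17716842 -2.40940959] theta 0.6046229748558271 ft 10.327104155735405 sd [0.34052537 0.4864504  0.40969159] 23.775
```

Request:
send_rows --plan '[[[-0.0021,0.0017,0],[0,0,-0.03]],[[0,0,0],[0,0,0]],[[0,0,0],[0,0,0]]]'

```text
time: 24.15
tool_pos: [498.9, 10.8, 100.1]
tcp_rot: [0.006, -0.403, 0.915, -0.002]
force: [10.7, -4.8, -3.0]
finger_gap: 17.4
grasp_force: 29.6
```

```bash
python3 f.py
```

```text
[498.86888259  10.74915882 100.0645256 ] [10.30532446 -5.01068455 -3.2057477 ] theta 0.6342653089297307 ft 11.166540387665597 sd [0.27540557 0.17406693 0.51603818] 24.45
```

Request:
send_rows --plan '[[[0.0016,-0.0012,0],[0,0,0]],[[0,0,0],[0,0,0]]]'

```text
time: 24.7
tool_pos: [499.7, 9.8, 99.8]
tcp_rot: [0.006, -0.403, 0.915, -0.002]
force: [8.5, -2.2, -3.6]
finger_gap: 17.3
grasp_force: 29.6
```

Request:
send_rows --plan '[[[0,0,0],[0,0,0]],[[0,0,0],[0,0,0]],[[0,0,0],[0,0,0]],[[0,0,0.03],[0,0,0]],[[0,0,0.05],[0,0,0]],[[0,0,0.04],[0,0,0]],[[-0.02,-0.05,0],[0,0,0]],[[-0.02,-0.05,0],[0,0,0]],[[-0.02,-0.05,0],[0,0,0]],[[-0.02,-0.05,0],[0,0,0]]]' --grip 0.045

```text
time: 25.95
tool_pos: [413.0, -191.9, 217.2]
tcp_rot: [-0.0, -0.403, 0.915, 0.001]
force: [0.8, -1.0, 0.8]
finger_gap: 44.8
grasp_force: 0.0
```

Run:
```python
from car import *
print(sensors.observe()["tool_pos"],sensors.observe()["force"])
p=look(); car(p,cloud(p)); q=look("side")
cv2.imwrite("pics/k.png",np.hstack([cv2.resize(p["image"][140:200,130:230],(400,240),interpolation=2),cv2.resize(q["image"][145:193,235:315],(400,240),interpolation=2)]))
```

```text
[ 412.96280193 -191.85212126  217.2175274 ] [ 0.84802832 -0.97172854  0.77665576]
mount 68 [-0.9 -2.  43.4] ((0.9914394021034241, -5.433073997497559), 15.991846084594727)
carriage y max [-13.5 -12.3 -12.1 -12.  -11.9 -11.4] min [-28.9 -28.8 -28.8 -28.5 -27.3 -27.3]
[(np.float64(-15.0), np.float64(-28.2), np.float64(-15.7), 6), (np.float64(-12.5), np.float64(-27.9), np.float64(-12.9), 6), (np.float64(-10.0), np.float64(-27.4), np.float64(-12.3), 7), (np.float64(-7.5), np.float64(-27.3), np.float64(-14.5), 5), (np.float64(5.0), np.float64(-28.8), np.float64(-13.5), 7), (np.float64(7.5), np.float64(-28.6), np.float64(-13.7), 7), (np.float64(10.0), np.float64(-28.6), np.float64(-13.5), 6), (np.float64(12.5), np.float64(-28.0), np.float64(-16.1), 6)] centroid rear-cols -28.1 -13.6 area/n 50
mount 5 [-1.5  4.6 44.1] ((-1.1725167036056519, 2.6204962730407715), 7.500641345977783)
handle [503.8   4.6 118.4] 36 lever 0.544
```

View pics/k.png

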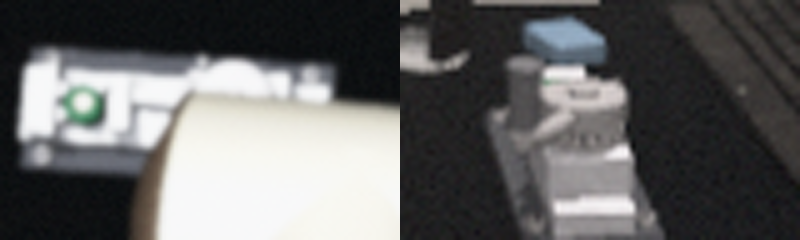

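Run:
```python
from v import *
import pickle
p,C=avg("top",5)
q=C[(p["z_map"]>0)]; L=np.c_[(q[:,:2]-seat)@X,(q[:,:2]-seat)@Y,q[:,2]]
m=L[(L[:,2]>42.3)&(L[:,2]<50)&(np.hypot(L[:,0],L[:,1]+1)<14)]; print(len(m),m.mean(0),cv2.minEnclosingCircle(m[:,:2].astype(np.float32)))
D=pickle.load(open("D.pkl","rb"))
for a,(cx,cy) in((D["side"],(538,-8)),(avg("side",5),(498.5,10.5))):
    P,S=a; w=S[(P["z_map"]>0)&(np.hypot(S[...,0]-cx,S[...,1]-cy)<13)&(S[...,2]>60)]
    print(np.sort(w[:,2])[-8:].round(1),w[w[:,2]>100].mean(0))
```

```text
63 [-1.32786560e+00  3.17639736e-02  4.35448278e+01] ((-1.2604527473449707, -0.47484543919563293), 11.650321960449219)
[120.8 120.9 121.  121.1 121.5 121.7 121.7 121.9] [537.62966387 -12.41036176 112.88184355]
[120.5 120.7 120.8 120.8 120.9 121.6 121.6 122.2] [500.40024411   2.1792904  114.7341182 ]
```

```bash
python3 -c "
from bench import job; print(job.close_job())"
```

```text
the job is handed in; nothing more can be done
None
```

I handed the job in at about 26 s of the 72 s: the green mount (section_4) stands upright at the seat in the V jaw, clamped with an estimated 40 N (worked out from the lever force and jaw travel, not measured at the jaw), the lever is down in its serrations and released, the other two mounts were not touched, and no verdict came back.

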